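# Stand the round-bottomed cruet in its ring and park the pull-out tray

## Robot

A 7-joint arm with a two-finger parallel gripper is mounted at the origin on the work surface. World frame = base frame: x ahead of the robot, y to its left, z up, the work surface at z = 0. Lengths are in m, angles in rad, forces in N, time in s.
With the tool pointing down it reaches from about 0.35 to 0.9 m from the base axis. Payload 8.1 kg.
Tool frame: the origin (TCP) lies on the centre line of the jaws, within the pads' length; the fingertips stand 17 mm ahead of it and the grasp point (between the pads) lies 2 mm behind it; z points along the fingers, y is the direction in which the jaws open and shut (so a half turn about z gives the same grasp; the last joint's range is limited). The gripper opens to 92 mm and grips with 3 to 60 N. Pads are 19 mm wide; open, the fingers measure 130 mm over their backs; the gripper's body (75 mm by 190 mm) begins 47 mm behind the grasp point.
Start: joints at [1.015, 0.434, 0.025, 1.573, -0.012, 1.134, -0.075], TCP at [0.273, -0.562, 0.244] pointing down, gripper open.
Joint ranges: [-2.62, 2.62], [-0.44, 2.09], [-1.27, 1.32], [0.08, 2.57], [-1.32, 4.46], [0.12, 2], [-2.74, 2.74]. Speed limits (rad/s): [2.22, 2.22, 3.01, 3.01, 3.14, 3.14, 3.14].

## Interface

Orientations are given as a rotation vector (axis times angle).
In Python, from cell import arm gives the robot as it stands.
- The arm moves only by the shell command python3 -m creep 'ROWS' [FORCE]. ROWS is JSON, a list that holds one entry, the list of rows, each a list of 7 numbers: the shift along the world's x, y, z in cm, then the turn, a rotation vector about the world's x, y, z in degrees, then the opening, from -1 (shut) to 1 (fully open), so that 0 is half open. In form: [[[tx, ty, tz, ax, ay, az, jaw], ...]]. A call has 1 to 5 rows; each row is the pose to reach, as a shift and turn from the pose commanded when the call began; what a row does not reach only later rows make up. A row lasts 1/10 s, in which the tool goes at most 50 mm and 8.59 degrees, less where a joint would pass 70% of its speed; a pose out of reach is approached as far as the arm can. A call with a gripper value outside its range is refused whole. The fingers move at their own pace and stop on an object; FORCE is the grip in N (left out, the last holds). Time passes only in rows, so rows that repeat a pose let the fingers close. It gives the time, the measured TCP pose, the force and the opening at its end, in the units of the state.
- arm.observe(): the state, without advancing time (a new reading comes with each control period).
- arm.get_image(name): name is "scene" or "top" or "wrist"; returns the picture (400x640x3 uint8, red, green, blue); there is no depth.
- arm.camera_model(name): a dict with "vfov" (degrees; the focal length in pixels is half the picture's height over the tangent of half this angle, whatever the lens; pixels are square), "cx", "cy" (the principal point, pixels), "cam_to_world" (4x4, takes a point from camera to world coordinates); the wrist camera has in their place "T_tool_cam" (4x4, takes a point from camera to tool coordinates, whose origin is the TCP and whose axes are the flange's). Camera axes: x right, y down, z forward; pixel columns grow to the right and rows downward; lengths in m; the calibration is good to about 2 mm. The wrist camera is an equidistant fisheye: a pixel r from the principal point sees the ray r / f radians off the axis. A picture is of the moment at which its call begins: read the wrist's pose just before it. camera_model takes no time and is no camera call.
- arm.sign_off(): hands the job in, once; it reports no verdict.
The state is a dict: "clock": time; "joints": joint angles; "dq": joint speeds; "joint_efforts": joint torques, N m; "position": TCP position; "ee_rot": TCP orientation; "force": force on the tool from outside, world axes, zero at the start; "ft_torque": the same for the moment, N m; "width": opening from 0.0 (shut) to 1.0 (fully open).
Only numpy, scipy, OpenCV 4.12 (cv2) and the standard library are available. Lean on these libraries where they do the work, as an engineer would, in place of code of your own. Each camera call takes 0.05 s, during which the arm holds its last target.

## Task

Take the round-bottomed glass cruet out of the little rest where it leans and stand it upright in the larger of the two steel ring stands on the white pull-out tray, setting it down gently and letting go. Then push the tray along its runners towards the cabinet until it clicks fully home, with the cruet still upright in its ring. Drop or upset nothing: the other things on the tray stay on it, and those on the counter stay where they are.

Things in the scene. Friction and masses are not known exactly. Their poses are not given: they have to be found in the camera images.
- cruet_mid (a point): centre (half-way up, on the axis) of the loose green glass cruet, 170 mm tall, about 220 g: round-bottomed ball of 64 mm diameter; straight neck of 22 mm diameter, 80 to 154 mm above the bottom (good to hold 45 mm above this point); lip 27 mm wide to 164 mm; cork 18 mm wide to the top. z runs along the axis from ball to cork. At the start the axis leans about 40 degrees
- cruet_ball (a point): centre of the cruet's ball, 53 mm below cruet_mid along the axis and 32 mm above the round bottom; same axes. The cruet does not right itself: in a ring it stays at the lean at which it is let go
- cradle: fixed wooden rest, base 130 x 90 x 6 mm; origin on the counter under the ball's centre. The cruet leans to its -x side (roughly towards the robot): the ball (centre 39 mm up) sits in a wooden ring 14 mm high; a steel fork carries the neck 58 mm from the ball's centre along the cruet's axis, prongs 16 mm either side of the axis ending below it
- ring_top (a point): centre of the upper rim of the larger steel ring stand, loose on the tray, 350 g: 30 mm high, 76 mm outer diameter at the foot, 62 mm at the rim, bore 48 mm wide and 22 mm deep (closed foot). z up. With the cruet seated, its ball's centre is 21 mm above this point
- smallring_top (a point): centre of the upper rim of the smaller steel ring stand, loose on the tray, 150 g: 30 mm high, 52 mm outer diameter at the foot, 38 mm at the rim, bore 24 mm, too small for the cruet
- tray (a joint): how far the tray has slid from fully drawn out (0, where it starts) towards the cabinet on the robot's right, m. An over-centre spring catch on its far side resists with up to about 8 N, sliding friction included; past 0.085 it helps, and from about 0.09 to 0.095 on it snaps the tray by itself to the hard stop at 0.120, fully home
- tray_tab (a point): middle of the top edge of the white grip tab on the tray's outer end; moves with the tray. Axes of the tray: z up, y out of the tray away from the cabinet, so the tray slides home along -y. The tab is an upright plate 80 mm wide (x), 14 mm thick (y; outer face 7 mm beyond this point), 30 to 105 mm above the counter
- mug: red ceramic mug, 76 mm diameter, 90 mm tall, loose on the tray; origin under its centre, z up; leave standing
- jug: glass measuring cup with a handle, 72 mm diameter, 85 mm tall, loose on the tray; origin under its centre, z up; leave standing
- whisk: stainless whisk lying on the tray along y, about 260 mm long, 46 mm high; origin under its middle; leave on the tray
- pepper: small glass jar, 44 mm diameter, 95 mm tall, loose on the counter; origin under its centre, z up; leave alone
- tongs: wooden salad tongs lying on the counter, about 250 mm long, 22 mm high; origin under the middle; leave alone
- runner: the fixed aluminium runners; origin on the counter under the middle of the tray when drawn out, same axes as the tray. The white tray is 330 (x) by 360 (y) mm, floor 26 mm and wall tops 55 mm above the counter; a sprung strut (the catch) lies outside its far (+x) wall
There are look-alikes about, which are no part of the job. What is shaped like the part that bears smallring_top but purple or red is not meant.

How it is judged:
On the way, in this order (a step that is already met when the one before it is completed fails the run):
1. the cruet stands upright (within 8 degrees) in the larger ring, let go, while the tray is still out (horizontal distance between cruet_ball and ring_top below 0.006 m and z of cruet_ball in the frame of ring_top between 0.015 and 0.026 m and angle between cruet_mid's own z axis and vertical below 0.14 rad and contact force between the fingers and cruet below 0.1 N and value of joint tray below 0.08 m), for 0.3 s.
2. the tray is pushed home past the click (value of joint tray above 0.117 m), for 0.2 s.
At the end, for the whole second after the job is handed in: Tray within 3 mm of home; cruet at rest in the larger ring: ball centre within 6 mm of the ring's axis and 15 to 26 mm above its rim, upright within 8 degrees; that ring flat on the tray (within 5 degrees); small ring standing (within 17 degrees), mug, measuring cup and whisk still on the tray (value of joint tray above 0.117 m and horizontal distance between cruet_ball and ring_top below 0.006 m and z of cruet_ball in the frame of ring_top between 0.015 and 0.026 m and angle between cruet_mid's own z axis and vertical below 0.14 rad and linear speed of cruet below 0.02 m/s and height (world z) of ring_top between 0.052 and 0.06 m and angle between ring_top's own z axis and vertical below 0.09 rad and angle between smallring_top's own z axis and vertical below 0.3 rad and height (world z) of smallring_top above 0.05 m and height (world z) of each of whisk, mug, jug above 0.02 m); the robot touches nothing.
It fails at once if the cruet is dropped: faster than 0.4 m/s with no finger on it (a free fall of about 8 mm) (linear speed of cruet above 0.4 m/s and contact force between the fingers and cruet below 0.05 N).
It fails at once if the cruet is pressed hard on the ring (over 40 N) (contact force between cruet and ring above 40 N).
It fails at once if the mug or the measuring cup is tipped (over 0.5 rad) (angle between any of mug, jug's own z axis and vertical above 0.5 rad).
It fails at once if the small glass jar or the tongs are moved by more than 40 mm (distance of any of pepper, tongs from where it was at the start of the episode above 0.04 m).
It also fails if it takes over 53 s, if anything falls off the work surface, if the arm or the gripper's body presses on something with over 40 N, if the wrist force passes 120 N, or if a joint passes its speed limit or range.

## Working session

There is one attempt and no reset: what is moved stays moved. The work goes in short steps, Python scripts to look and compute and a shell command to move; the robot and the scene stay as the last step left them, time stands still between calls to the robot, and variables do not carry over. Pictures are saved under pics/ and viewed, and the job is handed in when it is done.

```bash
ls; mkdir -p pics
python3 - <<'E'
from cell import arm
import cv2, numpy as np
s=arm.observe(); print({k:np.round(v,3).tolist() for k,v in s.items()})
for n in ("scene","top"):
    im=arm.get_image(n); cv2.imwrite(f"pics/{n}0.png",im[:,:,::-1]); m=arm.camera_model(n); print(n,m["vfov"],m["cx"],m["cy"],np.round(m["cam_to_world"],3).tolist())
m=arm.camera_model("wrist");print(m)
E
```

```text
pics
{'clock': 0.0, 'joints': [1.015, 0.435, 0.025, 1.574, -0.012, 1.134, -0.075], 'dq': [-0.001, 0.001, 0.001, 0.001, -0.0, -0.0, 0.002], 'joint_efforts': [0.001, -66.784, 0.985, -31.445, -0.061, 0.043, 0.0], 'position': [0.273, -0.562, 0.243], 'ee_rot': [-3.06, -0.705, 0.001], 'force': [-0.108, 0.025, 0.315], 'ft_torque': [0.008, -0.008, 0.009], 'width': 0.997}
scene 45.29694903781316 320.53958228436125 201.6630860766632 [[0.606, 0.587, -0.537, 1.223], [0.795, -0.464, 0.391, -0.464], [-0.019, -0.664, -0.748, 1.062], [0.0, 0.0, 0.0, 1.0]]
top 52.44587009850205 324.4451778171903 196.48636709208202 [[-0.014, -0.999, 0.049, 0.483], [-1.0, 0.013, -0.022, 0.049], [0.021, -0.049, -0.999, 1.11], [0.0, 0.0, 0.0, 1.0]]
{'vfov': 65.70646984690485, 'cx': 326.7155279545993, 'cy': 205.56009678401756, 'T_tool_cam': array([[ 1.57777533e-03, -9.63045747e-01, -2.69333250e-01,
         7.23873896e-02],
       [ 9.99998753e-01,  1.50277925e-03,  4.84634534e-04,
         1.80817054e-04],
       [-6.19768055e-05, -2.69333679e-01,  9.63046918e-01,
        -1.40208805e-01],
       [ 0.00000000e+00,  0.00000000e+00,  0.00000000e+00,
         1.00000000e+00]])}
```

View pics/scene0.png

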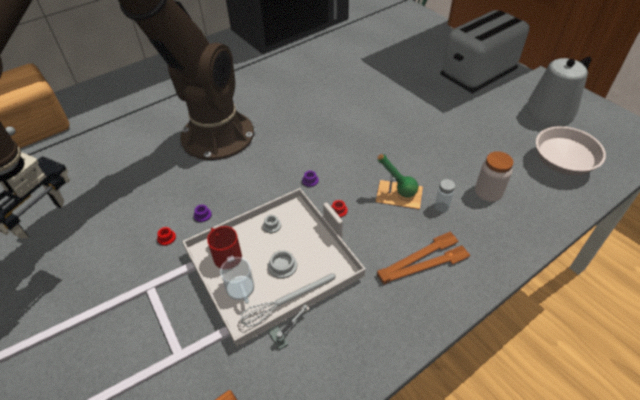

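View pics/top0.png

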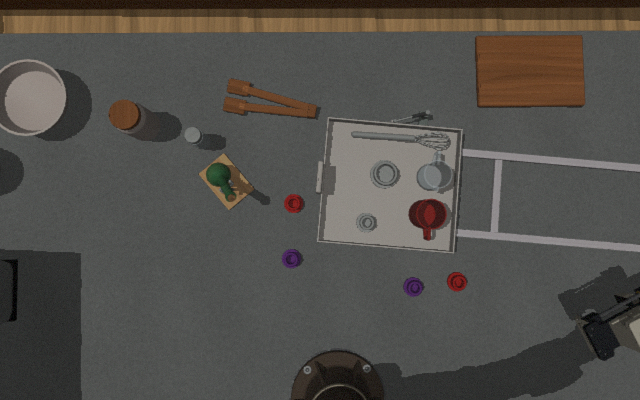

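The two pictures show:
- **Cruet:** green, leaning in its rest, at scene (402,178) and top (222,180). It is the only green object.
- **Ring candidates in the top view:** large steel ring (385,174), small steel ring (367,222), and red and purple look-alikes at (293,203), (291,258), (413,287) and (457,281).
- **Choice:** the large steel ring on the tray at (385,174). I'll check it in a close crop.

Run:
```python
import cv2, numpy as np
t=cv2.imread("pics/top0.png"); s=cv2.imread("pics/scene0.png")
a=cv2.resize(t[115:260,180:290],None,fx=4,fy=4,interpolation=cv2.INTER_CUBIC)
b=cv2.resize(s[140:215,360:450],(700,583),interpolation=cv2.INTER_CUBIC)
cv2.imwrite("pics/c1.png",a[:, :]);cv2.imwrite("pics/c2.png",b)
cv2.imwrite("pics/c3.png",cv2.resize(t[112:258,312:470],None,fx=4,fy=4,interpolation=cv2.INTER_CUBIC))
```

```text
(no output)
```

View pics/c1.png

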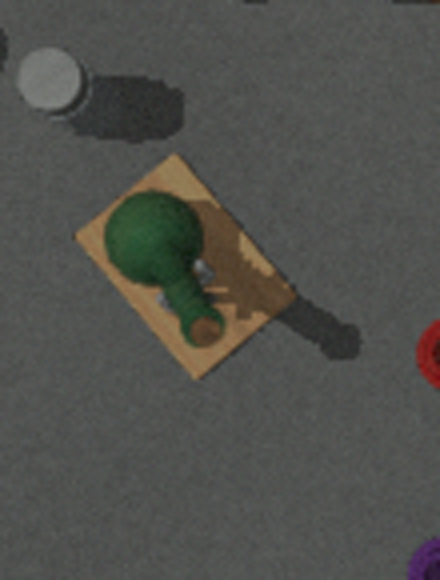

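View pics/c2.png

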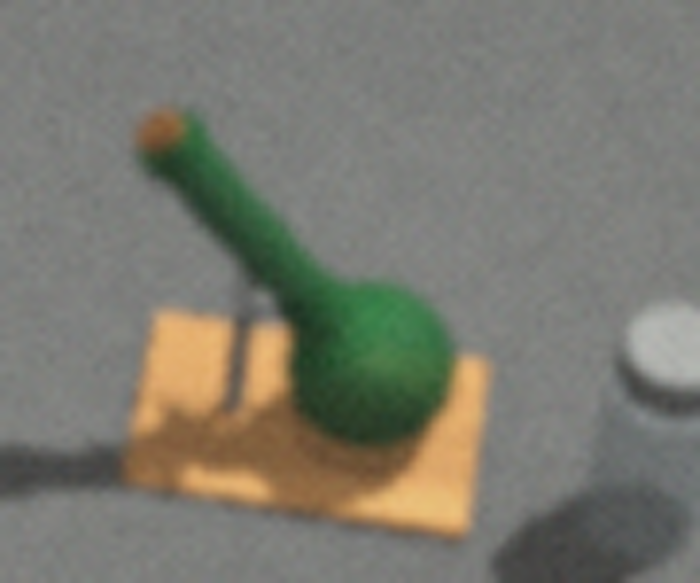

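View pics/c3.png

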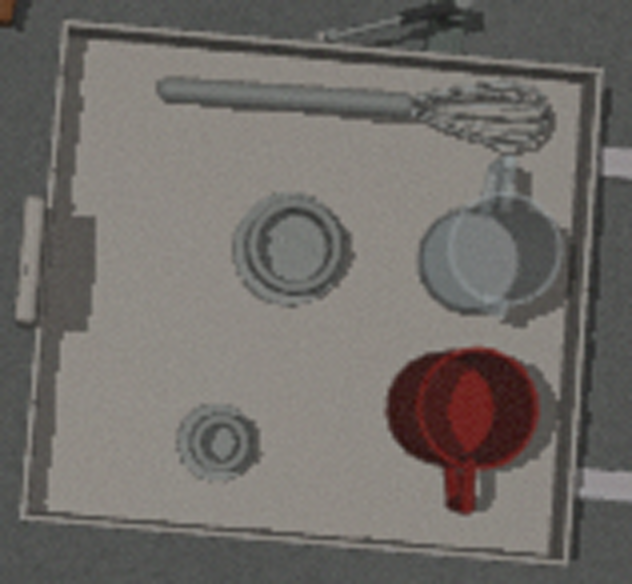

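The crops confirm the target: the wide grey ring at top (385,174) and the smaller grey ring at (366,222). The cruet's ball is at top (219,174), its cork at (232,198), and the neck leans towards the robot. Next I'll triangulate.

```bash
cat > h.py <<'E'
from cell import arm
import cv2, numpy as np
from scipy.spatial.transform import Rotation as R
def ray(n,u,v):
    m=arm.camera_model(n); f=200/np.tan(np.radians(m["vfov"]/2)); T=np.array(m["cam_to_world"])
    d=T[:3,:3]@np.array([(u-m["cx"])/f,(v-m["cy"])/f,1]); return T[:3,3],d/np.linalg.norm(d)
def plane(n,u,v,z):
    o,d=ray(n,u,v); return o+d*(z-o[2])/d[2]
def tri(a,b):
    (o1,d1),(o2,d2)=ray(*a),ray(*b)
    A=np.stack([d1,-d2],1); t=np.linalg.lstsq(A,o2-o1,rcond=None)[0]
    p,q=o1+t[0]*d1,o2+t[1]*d2; return (p+q)/2,np.linalg.norm(p-q)
E
python3 - <<'E'
from h import *
np.set_printoptions(precision=4,suppress=True)
def mask(n):
    im=cv2.imread(f"pics/{n}0.png").astype(int); b,g,r=im[...,0],im[...,1],im[...,2]
    m=((g>r*1.35)&(g>b*1.2)&(g>35)).astype(np.uint8)
    k,l,st,c=cv2.connectedComponentsWithStats(m); x=dict(scene=(360,450,140,215),top=(190,250,150,215))[n]
    z=np.zeros_like(m); z[x[2]:x[3],x[0]:x[1]]=m[x[2]:x[3],x[0]:x[1]]; return z
for n in("scene","top"):
    m=mask(n); M=cv2.resize(m*255,None,fx=4,fy=4,interpolation=cv2.INTER_LINEAR)>127
    dt=cv2.distanceTransform(M.astype(np.uint8),cv2.DIST_L2,5); _,r,_,c=cv2.minMaxLoc(dt); print(n,m.sum(),"inscribed",(c[0]+.5)/4-.5,(c[1]+.5)/4-.5,r/4)
ball=tri(("scene",407.8,186.6),("top",218.5,174.3)); cork=tri(("scene",380.6,156.9),("top",231.4,197.2)); print(ball,cork)
d=cork[0]-ball[0];print(np.linalg.norm(d),np.degrees(np.arccos(d[2]/np.linalg.norm(d))),np.degrees(np.arctan2(d[1],d[0])))
# ring
for nm,u,v,z in (("ring",312+298/4,112+247/4,.056),("small",312+224/4,112+440/4,.056),("tabA",312+35/4,112+197/4,.105),("tabB",312+23/4,112+323/4,.105),
 ("tray1",312+67/4,112+24/4,.055),("tray2",312+601/4,112+69/4,.055),("tray3",312+566/4,112+561/4,.055),("tray4",312+23/4,112+519/4,.055),("mugtop",312+478/4,112+407/4,.116),("jugtop",312+505/4,112+249/4,.111),("pepper",180+50/4,115+78/4,.095)):
    print(nm,plane("top",u-.4,v-.4,z))
for q in ((175,153),(294,295),(198,380),(76,237)): print("cr",plane("top",180+q[0]/4-.4,115+q[1]/4-.4,.006))
E
```

```text
scene 480 inscribed 407.375 185.625 9.09844970703125
top 488 inscribed 216.625 173.875 9.78759765625
(array([0.5987, 0.3056, 0.0378]), np.float64(0.0037379456639974255)) (array([0.5321, 0.2501, 0.14  ]), np.float64(0.001989167785862725))
0.13406376274594306 40.29362672614937 -140.17959608965268
ring [ 0.5929 -0.1364  0.056 ]
small [ 0.4677 -0.0854  0.056 ]
tabA [0.621  0.0358 0.105 ]
tabB [0.5425 0.0443 0.105 ]
tray1 [0.7419 0.0126 0.055 ]
tray2 [ 0.7087 -0.34    0.055 ]
tray3 [ 0.3859 -0.3071  0.055 ]
tray4 [0.4185 0.0458 0.055 ]
mugtop [ 0.4865 -0.2348  0.116 ]
jugtop [ 0.5844 -0.2558  0.111 ]
pepper [0.6934 0.3561 0.095 ]
cr [0.6595 0.2983 0.006 ]
cr [0.5616 0.2182 0.006 ]
cr [0.5048 0.2832 0.006 ]
cr [0.6029 0.3652 0.006 ]
```

```bash
cat >> h.py <<'E'
np.set_printoptions(precision=4,suppress=True)
def delta(p,Rt,ref=None):
    s=arm.observe(); R0=R.from_rotvec(s["ee_rot"]); 
    dp=(np.array(p)-s["position"])*100; best=None
    for f in (0,np.pi):
        Rf=Rt*R.from_euler('z',f); v=(Rf*R0.inv()).as_rotvec(degrees=True)
        print("flip",int(f>0),"cm",np.round(dp,1),"deg",np.round(v,1),"norm",round(np.linalg.norm(v),1))
def lookRt(zax,yaz):
    z=np.array(zax)/np.linalg.norm(zax); y=np.array([np.cos(np.radians(yaz)),np.sin(np.radians(yaz)),0]); y-=z*(y@z); y/=np.linalg.norm(y)
    return R.from_matrix(np.stack([np.cross(y,z),y,z],1))
def wrist_T():
    s=arm.observe(); T=np.eye(4); T[:3,:3]=R.from_rotvec(s["ee_rot"]).as_matrix(); T[:3,3]=s["position"]; return T@np.array(arm.camera_model("wrist")["T_tool_cam"])
def wray(T,u,v):
    m=arm.camera_model("wrist"); f=200/np.tan(np.radians(m["vfov"]/2)); x,y=u-m["cx"],v-m["cy"]; r=np.hypot(x,y); a=r/f
    d=np.array([np.sin(a)*x/r,np.sin(a)*y/r,np.cos(a)]); return T[:3,3],T[:3,:3]@d
def wproj(T,p):
    m=arm.camera_model("wrist"); f=200/np.tan(np.radians(m["vfov"]/2)); c=T[:3,:3].T@(np.array(p)-T[:3,3]); q=np.hypot(c[0],c[1]); a=np.arctan2(q,c[2])
    return np.array([m["cx"]+f*a*c[0]/q,m["cy"]+f*a*c[1]/q])
ball=np.array([.5985,.3058,.039]); az=np.radians(-140.2); d=np.array([np.sin(np.radians(40))*np.cos(az),np.sin(np.radians(40))*np.sin(az),np.cos(np.radians(40))])
E
python3 - <<'E'
from h import *
print(R.from_rotvec(arm.observe()["ee_rot"]).as_matrix())
Rt=lookRt(-d,-50.2); print("pre",ball+.21*d,"grasp",ball+.095*d)
delta(ball+.21*d,Rt)
E
```

```text
[[ 0.8992  0.4375 -0.0007]
 [ 0.4375 -0.8992  0.0012]
 [-0.0001 -0.0014 -1.    ]]
pre [0.4948 0.2194 0.1999] grasp [0.5516 0.2667 0.1118]
flip 0 cm [22.2 78.1 -4.3] deg [ 21.7 -33.7  13.3] norm 42.2
flip 1 cm [22.2 78.1 -4.3] deg [  48.2   31.3 -156.8] norm 167.0
```

```bash
python3 -m creep '[[[3,4,4,0,0,2,1],[7,9,7,0,0,4,1],[11,14,9,0,0,6,1],[15,19,9,0,0,8,1],[18,24,9,0,0,10,1]]]'
python3 -m creep '[[[2,5,0,0,0,0,1],[3,10,0,0,0,0,1],[4,15,0,0,0,0,1],[5,20,0,0,0,0,1],[5,25,0,0,0,0,1]]]'
python3 -m creep '[[[0,5,0,0,0,0,1],[0,10,0,0,0,0,1],[0,14,0,4,-6,1,1],[0,18,0,8,-12,1,1],[0,22,0,11,-17,2,1]]]'
python3 - <<'E'
from h import *
print(arm.observe()["joints"]);delta(ball+.21*d,lookRt(-d,-50.2))
E
```

```text
clock: 0.6
position: [0.4141, -0.3787, 0.3287]
ee_rot: [2.987, 0.97, 0.001]
force: [0.0, -0.2, -0.3]
width: 1.001
clock: 1.1
position: [0.4631, -0.1345, 0.3276]
ee_rot: [-2.988, -0.97, -0.0]
force: [0.2, 0.6, 0.3]
width: 1.002
clock: 1.6
position: [0.4624, 0.0847, 0.3279]
ee_rot: [-2.841, -0.977, -0.525]
force: [0.5, 1.1, 0.6]
width: 0.995
[ 0.2463 -0.0398 -0.4131  2.0176 -0.2147  0.8428 -0.9603]
flip 0 cm [  3.2  13.5 -12.8] deg [ 13.3 -14.4   2.3] norm 19.7
flip 1 cm [  3.2  13.5 -12.8] deg [  71.5   54.8 -154.6] norm 178.9
```

```bash
python3 -m creep '[[[1,4,-3,4,-4,1,1],[2,8,-6,8,-8,1,1],[3,11,-9,11,-12,2,1],[3.2,13.5,-12.8,13.3,-14.4,2.3,1],[3.2,13.5,-12.8,13.3,-14.4,2.3,1]]]'
python3 - <<'E'
from h import *
s=arm.observe();print(s["joints"],s["dq"]);delta(ball+.21*d,lookRt(-d,-50.2))
T=wrist_T(); im=arm.get_image("wrist"); 
for p in (ball,ball+.138*d,ball+.097*d): print(wproj(T,p))
cv2.imwrite("pics/w1.png",im[:,:,::-1]); np.save("w1.npy",T)
E
```

```text
clock: 2.1
position: [0.4954, 0.2143, 0.2234]
ee_rot: [-2.589, -0.947, -0.901]
force: [1.6, 0.7, 0.3]
width: 0.999
[ 0.1396  0.1467 -0.5431  2.3039 -1.1062  0.1567 -0.1885] [-0.328   0.2239  0.1526  0.1493 -2.1846 -0.3978  2.1352]
flip 0 cm [-0.1  0.5 -2.4] deg [ 0.3 -1.5 -0.7] norm 1.7
flip 1 cm [-0.1  0.5 -2.4] deg [-86.6 -74.2 139.2] norm 180.0
[326.5423 186.5538]
[323.2104 226.9166]
[324.5186 211.0397]
```

View pics/w1.png

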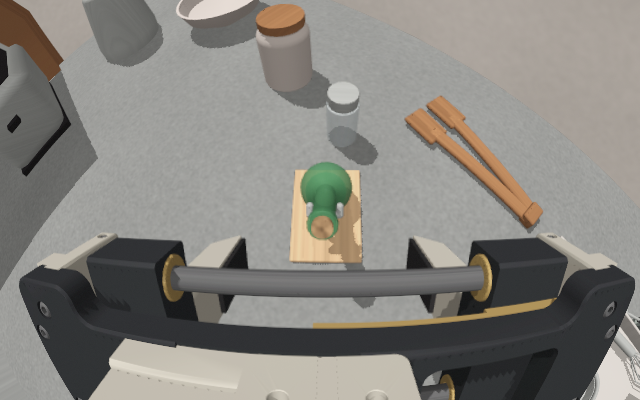

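The wrist view shows the ball at about (326,187) and the cork at (322,226). Those match the predicted (326.5,186.6) and (323,227), so the localisation is good. Joint 6 is close to its limit, so I'll approach at a 20° tilt instead.

```bash
cat >> h.py <<'E'
a=np.radians(39.8); t=np.radians(20); tz=np.array([np.sin(t)*np.cos(a),np.sin(t)*np.sin(a),-np.cos(t)]); P=ball+.097*d; Rg=lookRt(tz,-50.2)
E
python3 - <<'E'
from h import *
delta(P-.09*tz,Rg)
E
```

```text
flip 0 cm [ 3.2  3.1 -2.5] deg [-12.7  13.8  -0.5] norm 18.7
flip 1 cm [ 3.2  3.1 -2.5] deg [-66.7 -57.7 156.8] norm 179.9
```

```bash
python3 -m creep '[[[0,0,3,-6,7,0,1],[1,1,3,-12,13,0,1],[1,1,3,-12,13,0,1],[1,1,3,-12,13,0,1]]]'
python3 - <<'E'
from h import *
s=arm.observe();print(s["joints"],s["dq"]);delta(P-.09*tz,Rg)
E
```

```text
clock: 2.55
position: [0.5022, 0.2306, 0.2517]
ee_rot: [-2.696, -1.019, -0.617]
force: [-0.4, 1.3, -0.5]
width: 0.999
[-0.3743  0.1186 -0.0533  2.0993 -0.3239  0.5101 -1.0235] [-0.8703  0.0925  0.6769 -0.7121  2.0383  1.1466 -2.1828]
flip 0 cm [ 2.5  1.6 -5.4] deg [-5.7  3.7 -1.9] norm 7.0
flip 1 cm [ 2.5  1.6 -5.4] deg [-51.7 -48.2 164.3] norm 178.8
```

```bash
python3 -m creep '[[[0,0,0,0,0,0,1],[0,0,0,0,0,0,1],[0,0,0,0,0,0,1]]]'
python3 - <<'E'
from h import *
s=arm.observe();print(s["joints"],s["dq"]);delta(P-.09*tz,Rg)
E
```

```text
clock: 2.85
position: [0.501, 0.2322, 0.2504]
ee_rot: [-2.688, -1.02, -0.62]
force: [-0.2, -0.5, 0.3]
width: 1.001
[-0.3668  0.1196 -0.0603  2.1046 -0.3426  0.5031 -1.0038] [ 0.0113  0.001  -0.0001  0.0019  0.0147  0.0075 -0.0195]
flip 0 cm [ 2.6  1.4 -5.3] deg [-6.1  3.7 -2.1] norm 7.5
flip 1 cm [ 2.6  1.4 -5.3] deg [-51.6 -48.8 164. ] norm 178.8
```

```bash
python3 -m creep '[[[1.5,0.8,-2,-4,2,-1,1],[2.6,1.4,-5.3,-6.1,3.7,-2.1,1],[2.6,1.4,-5.3,-6.1,3.7,-2.1,1],[2.6,1.4,-5.3,-6.1,3.7,-2.1,1],[2.6,1.4,-5.3,-6.1,3.7,-2.1,1]]]'
python3 - <<'E'
from h import *
s=arm.observe();print(s["joints"]);delta(P-.09*tz,Rg);delta(P+.002*tz,Rg)
T=wrist_T(); im=arm.get_image("wrist"); 
for p in (ball,ball+.138*d,P): print(wproj(T,p))
cv2.imwrite("pics/w2.png",im[:,:,::-1]); np.save("w2.npy",T)
E
```

```text
clock: 3.35
position: [0.5276, 0.2457, 0.1988]
ee_rot: [-2.805, -1.016, -0.497]
force: [1.0, 0.3, 0.5]
width: 1.002
[-0.4787  0.2546 -0.0074  2.0328 -0.1386  0.5149 -1.2526]
flip 0 cm [-0.1  0.1 -0.1] deg [0.  0.1 0. ] norm 0.1
flip 1 cm [-0.1  0.1 -0.1] deg [-47.4 -39.4 169.1] norm 180.0
flip 0 cm [ 2.3  2.1 -8.7] deg [0.  0.1 0. ] norm 0.1
flip 1 cm [ 2.3  2.1 -8.7] deg [-47.4 -39.4 169.1] norm 180.0
[325.6192 158.9649]
[325.0599 252.0907]
[325.2698 215.4758]
```

View pics/w2.png

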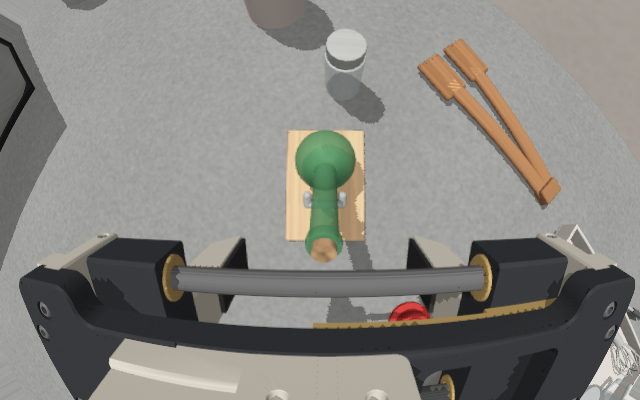

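The ball is at (325,160) and the cork at (323,250), within 2 px of prediction. Descending along the tool axis.

```bash
python3 -m creep '[[[0.5,0.5,-2,0,0,0,1],[1,0.9,-4,0,0,0,1],[1.5,1.4,-6,0,0,0,1],[2,1.8,-7.5,0,0,0,1],[2.3,2.1,-8.7,0,0,0,1]]]'
python3 -m creep '[[[0,0,0,0,0,0,0.3],[0,0,0,0,0,0,0],[0,0,0,0,0,0,-0.2]]]' 20
python3 - <<'E'
from h import *
delta(P+.002*tz,Rg)
T=wrist_T(); im=arm.get_image("wrist"); 
for p in (ball,ball+.138*d,P): print(wproj(T,p))
cv2.imwrite("pics/w3.png",im[:,:,::-1])
E
```

```text
clock: 3.9
position: [0.5514, 0.2673, 0.1116]
ee_rot: [-2.805, -1.016, -0.498]
force: [-0.2, -0.3, 0.0]
width: 0.998
clock: 4.2
position: [0.5514, 0.2676, 0.1125]
ee_rot: [-2.805, -1.017, -0.498]
force: [0.4, -0.4, 0.1]
width: 0.788
flip 0 cm [-0.  -0.1 -0.1] deg [ 0.   0.2 -0. ] norm 0.2
flip 1 cm [-0.  -0.1 -0.1] deg [-47.5 -39.3 169. ] norm 179.9
[327.491  174.8926]
[328.2988 342.883 ]
[327.979  271.6246]
```

View pics/w3.png

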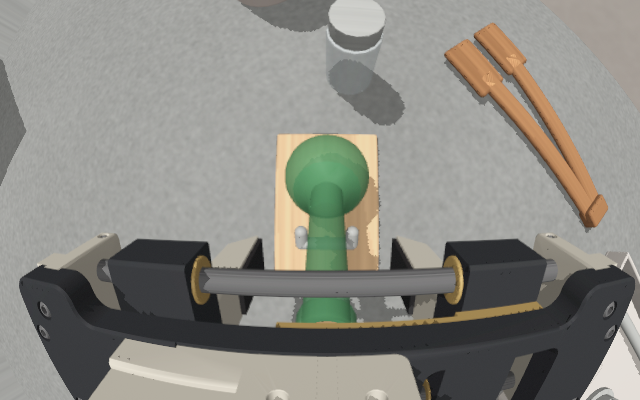

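The neck is centred between the jaws at about x=327, with the ball at (327,176). I'll close the jaws.

```bash
python3 -m creep '[[[0,0,0,0,0,0,-0.4],[0,0,0,0,0,0,-0.6],[0,0,0,0,0,0,-1],[0,0,0,0,0,0,-1],[0,0,0,0,0,0,-1]]]' 15
python3 -m creep '[[[0,0,0,0,0,0,-1],[0,0,0,0,0,0,-1],[0,0,0,0,0,0,-1],[0,0,0,0,0,0,-1]]]' 45
```

```text
clock: 4.75
position: [0.551, 0.2677, 0.1114]
ee_rot: [-2.805, -1.018, -0.496]
force: [-0.4, 0.0, -0.1]
width: 0.306
clock: 5.15
position: [0.5511, 0.2677, 0.1114]
ee_rot: [-2.805, -1.018, -0.496]
force: [0.8, -0.4, 0.0]
width: 0.235
```

```bash
python3 -m creep '[[[0,0,0.5,0,0,0,-1],[0,0,1.5,0,0,0,-1],[0,0,3,0,0,0,-1],[0,0,5,0,0,0,-1],[0,0,7,0,0,0,-1]]]'
python3 -m creep '[[[0,0,3,0,0,0,-1],[0,0,6,0,0,0,-1],[0,0,8,0,0,0,-1],[0,0,8,0,0,0,-1]]]'
python3 - <<'E'
from h import *
T=wrist_T(); im=arm.get_image("wrist"); cv2.imwrite("pics/w4.png",im[:,:,::-1])
im=arm.get_image("scene"); cv2.imwrite("pics/s4.png",im[:,:,::-1])
E
```

```text
clock: 5.65
position: [0.5505, 0.2675, 0.1824]
ee_rot: [-2.806, -1.018, -0.495]
force: [0.2, 0.6, -1.6]
width: 0.232
clock: 6.05
position: [0.5523, 0.2684, 0.2654]
ee_rot: [-2.803, -1.017, -0.505]
force: [0.4, 0.0, -2.7]
width: 0.237
```

View pics/w4.png

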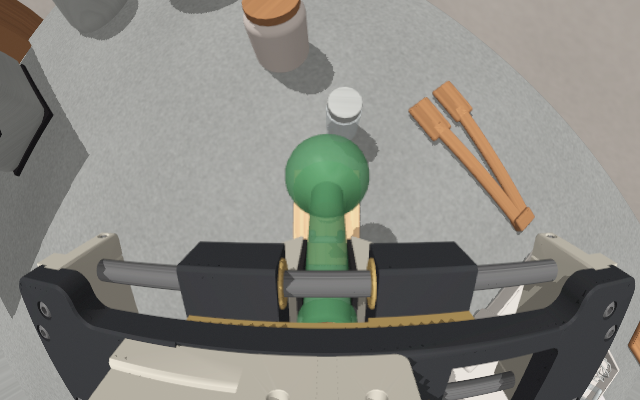

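View pics/s4.png

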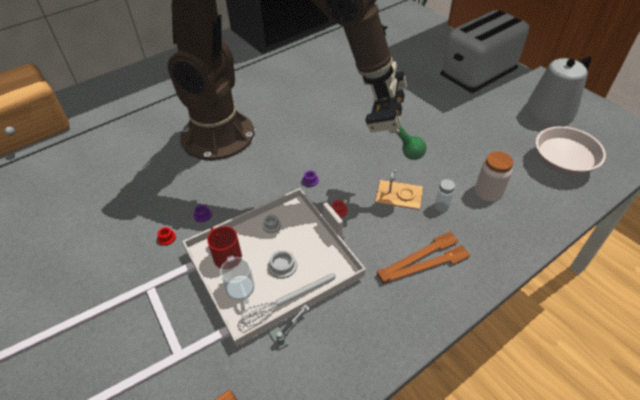

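The cruet is off the rest. The ball is still at (327,176) in the wrist view, as before the lift, so it hasn't slipped.

```bash
cat >> h.py <<'E'
Rk=R.from_rotvec([-2.805,-1.018,-0.496]); d_t=Rk.inv().apply(d); b_t=Rk.inv().apply(ball-np.array([.5511,.2677,.1114]))
def up(yaw=0):  # upright TCP orientation
    w=Rk.apply(d_t); ax=np.cross(w,[0,0,1]); ax*=np.arccos(w[2])/np.linalg.norm(ax)
    return R.from_euler('z',yaw,degrees=True)*R.from_rotvec(ax)*Rk
def tcp_for_ball(b,yaw=0):
    Ru=up(yaw); return np.array(b)-Ru.apply(b_t),Ru
E
python3 - <<'E'
from h import *
print(d_t,b_t)
for yaw in (0,):
    p,Ru=tcp_for_ball([.5929,-.1364,.25],yaw); print(p); delta(p,Ru)
    s=arm.observe(); print("ball now",s["position"]+R.from_rotvec(s["ee_rot"]).apply(b_t), s["joints"])
E
```

```text
[-0.3418  0.0008 -0.9398] [0.0324 0.001  0.0888]
[ 0.5922 -0.1356  0.3445]
flip 0 cm [  4.2 -40.3   8.3] deg [-25.6  30.7   0. ] norm 40.0
flip 1 cm [  4.2 -40.3   8.3] deg [   0.2   -0.2 -179.9] norm 179.9
ball now [0.598  0.3057 0.1889] [-0.5234  0.2285  0.0249  1.8878 -0.1111  0.6849 -1.3007]
```

```bash
python3 -m creep '[[[0,-2,2,-3,3.5,0,-1],[0,-5,4,-6,7,0,-1],[0,-8,6,-9,11,0,-1],[1,-11,8,-13,15,0,-1],[1,-14,8,-16,19,0,-1]]]'
python3 -m creep '[[[1,-4,0,-2,3,0,-1],[1,-8,0,-4,6,0,-1],[2,-12,0,-7,9,0,-1],[2,-16,0,-9,11,0,-1],[2,-19,0,-9.6,11.7,0,-1]]]'
python3 -m creep '[[[0,-2,0,0,0,0,-1],[0,-2,0,0,0,0,-1],[0,-2,0,0,0,0,-1]]]'
python3 - <<'E'
from h import *
p,Ru=tcp_for_ball([.5929,-.1364,.20]); delta(p,Ru); print(arm.observe()["joints"])
E
```

```text
clock: 6.65
position: [0.5623, 0.127, 0.3429]
ee_rot: [2.919, 1.06, -0.122]
force: [0.9, -0.8, -2.5]
width: 0.234
clock: 7.15
position: [0.5808, -0.0642, 0.3386]
ee_rot: [2.801, 1.018, -0.501]
force: [0.7, 0.7, -2.3]
width: 0.238
clock: 7.45
position: [0.5807, -0.0821, 0.34]
ee_rot: [2.803, 1.018, -0.495]
force: [-0.1, 0.6, -2.4]
width: 0.233
flip 0 cm [ 1.2 -5.3 -4.5] deg [-0.  -0.1  0. ] norm 0.1
flip 1 cm [ 1.2 -5.3 -4.5] deg [ 47.2  39.5 169.1] norm 180.0
[-0.2127  0.4753  0.2273  1.3376  0.1191  1.6091 -0.8812]
```

```bash
python3 -m creep '[[[0.5,-2,-1,0,0,0,-1],[0.9,-4,-3,0,0,0,-1],[1.2,-5.3,-6,0,0,0,-1],[1.2,-5.3,-7.5,0,0,0,-1],[1.2,-5.3,-7.5,0,0,0,-1]]]'
python3 - <<'E'
from h import *
s=arm.observe(); Rn=R.from_rotvec(s["ee_rot"]); print("ball",s["position"]+Rn.apply(b_t),"axis",Rn.apply(d_t))
T=wrist_T(); np.save("w5.npy",T)
print("ring pred",wproj(T,[.5929,-.1364,.056]),"ball",wproj(T,s["position"]+Rn.apply(b_t)))
for n in("wrist","scene","top"):
    cv2.imwrite(f"pics/{n}5.png",arm.get_image(n)[:,:,::-1])
a=cv2.imread("pics/scene5.png")[150:320,180:380]; cv2.imwrite("pics/s5c.png",cv2.resize(a,None,fx=3.5,fy=3.5,interpolation=cv2.INTER_CUBIC))
a=cv2.imread("pics/top5.png")[110:260,310:470]; cv2.imwrite("pics/t5c.png",cv2.resize(a,None,fx=4,fy=4,interpolation=cv2.INTER_CUBIC))
E
```

```text
clock: 7.95
position: [0.5918, -0.1347, 0.2632]
ee_rot: [2.803, 1.021, -0.5]
force: [-0.0, 0.2, -1.7]
width: 0.238
ball [ 0.5921 -0.1354  0.1687] axis [ 0.0047 -0.0009  1.    ]
ring pred [328.8532 122.4175] ball [327.5744 174.9861]
```

View pics/wrist5.png

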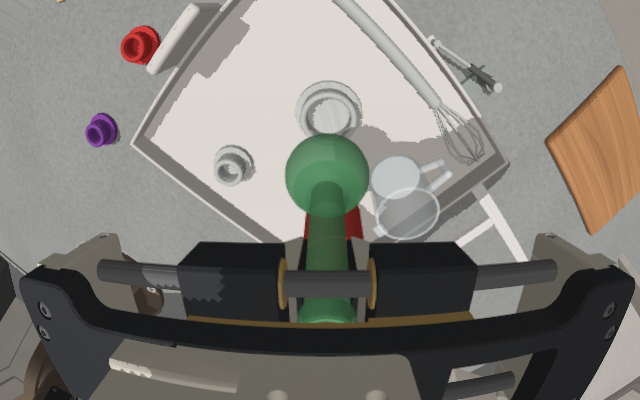

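View pics/s5c.png

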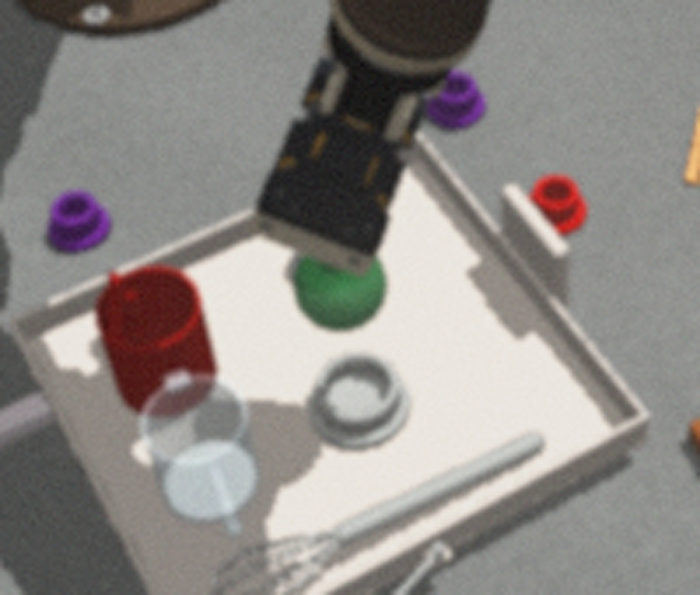

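View pics/t5c.png

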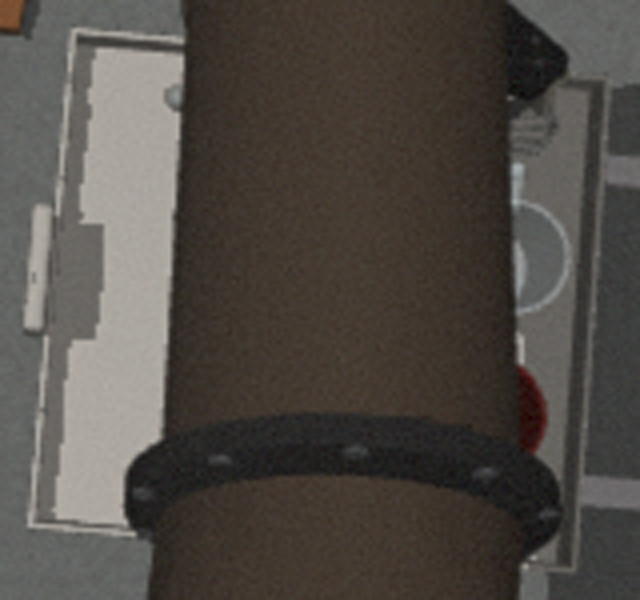

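Wrist view: the ball is at (327,175) and the ring around (330,112), partly behind the ball. I'll check the ring's rim more finely.

Run:
```python
from h import *
a=cv2.imread("pics/wrist5.png")[70:150,280:380]; cv2.imwrite("pics/w5c.png",cv2.resize(a,None,fx=7,fy=7,interpolation=cv2.INTER_CUBIC))
a=cv2.imread("pics/scene0.png")[240:285,255:310]; cv2.imwrite("pics/s0c.png",cv2.resize(a,None,fx=12,fy=12,interpolation=cv2.INTER_CUBIC))
# predicted circles
T=np.load("w5.npy")
def over(path,off,sc,proj,c):
    im=cv2.imread(path)
    for r,z in ((.031,.056),(.024,.056),(.038,.026)):
        q=np.array([(proj([c[0]+r*np.cos(k),c[1]+r*np.sin(k),z])-off+.5)*sc for k in np.linspace(0,6.28,60)])
        cv2.polylines(im,[q.astype(int)],True,(0,0,255),1)
    cv2.imwrite(path,im)
def sproj(p):
    m=arm.camera_model("scene"); f=200/np.tan(np.radians(m["vfov"]/2)); M=np.linalg.inv(m["cam_to_world"]); c=M[:3,:3]@np.array(p)+M[:3,3]; return np.array([m["cx"]+f*c[0]/c[2],m["cy"]+f*c[1]/c[2]])
c=[.5929,-.1364]
over("pics/w5c.png",np.array([280,70]),7,lambda p:wproj(T,p),c)
over("pics/s0c.png",np.array([255,240]),12,sproj,c)
```

```text
(no output)
```

View pics/w5c.png

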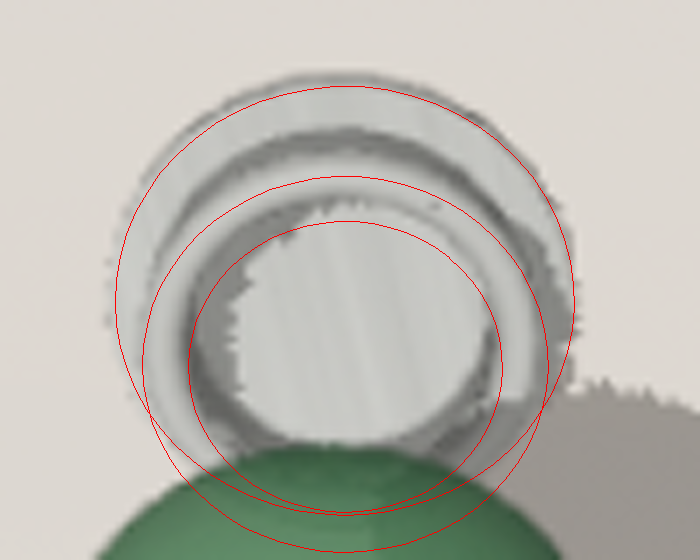

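View pics/s0c.png

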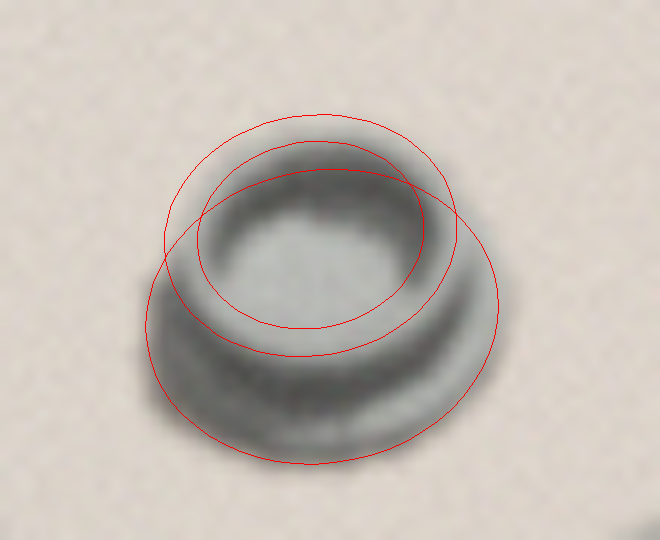

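Run:
```python
from h import *
T=np.load("w5.npy")
def fit(pts):
    A=np.c_[2*pts,np.ones(len(pts))]; x=np.linalg.lstsq(A,(pts**2).sum(1),rcond=None)[0]; r=np.sqrt(x[2]+x[0]**2+x[1]**2); return x[:2],r,np.std(np.hypot(*(pts-x[:2]).T)-r)
# radial edges: from centre outward, outermost strong gradient; foot circle z=.026+~.001
def edges(path,cast,proj,c,angs,z=.027,r0=.034,r1=.044,rt=.038):
    g=cv2.GaussianBlur(cv2.cvtColor(cv2.imread(path),cv2.COLOR_BGR2GRAY).astype(np.float32),(0,0),.7); out=[]
    for k in angs:
        rs=np.linspace(r0,r1,60); q=np.array([proj([c[0]+r*np.cos(k),c[1]+r*np.sin(k),z]) for r in rs]).astype(np.float32)
        v=cv2.remap(g,q[:,0].reshape(1,-1),q[:,1].reshape(1,-1),cv2.INTER_CUBIC)[0]; gr=np.gradient(v); i=gr.argmax()
        if gr[i]>1.0 and 2<i<57: out.append([c[0]+rs[i]*np.cos(k),c[1]+rs[i]*np.sin(k)])
    return np.array(out)
def proj(n):
    m=arm.camera_model(n); f=200/np.tan(np.radians(m["vfov"]/2)); M=np.linalg.inv(m["cam_to_world"])
    def g(p):
        c=M[:3,:3]@np.array(p)+M[:3,3]; return np.array([m["cx"]+f*c[0]/c[2],m["cy"]+f*c[1]/c[2]])
    return g
al=np.linspace(0,2*np.pi,120)
for nm,path,pr,angs in (("top","pics/top0.png",proj("top"),al),("scene","pics/scene0.png",proj("scene"),al),("wrist","pics/wrist5.png",lambda p:wproj(T,p),np.linspace(np.radians(-60),np.radians(140),80))):
    c=np.array([.594,-.136])
    for _ in range(3):
        e=edges(path,None,pr,c,angs); c,r,sd=fit(e)
        k=np.abs(np.hypot(*(e-c).T)-r)<2*sd; c,r,sd=fit(e[k])
    print(nm,c,r,sd,len(e))
```

```text
top [ 0.5941 -0.1362] 0.039720335694530914 0.001139055774001845 71
scene [ 0.5945 -0.1365] 0.039314796743138494 0.00169001270751886 105Traceback (most recent call last):
  File "<stdin>", line 22, in <module>
  File "<stdin>", line 9, in edges
  File "<stdin>", line 19, in <lambda>
  File "h.py", line 29, in wproj
    m=arm.camera_model("wrist"); f=200/np.tan(np.radians(m["vfov"]/2)); c=T[:3,:3].T@(np.array(p)-T[:3,3]); q=np.hypot(c[0],c[1]); a=np.arctan2(q,c[2])
ValueError: time passes only in moves, steps and waits
```

The top and scene fits agree on the ring centre at about (0.594, -0.136), and the wrist view agrees within about 1.5 mm. Lowering to about 12 mm above seating, then checking.

```bash
python3 -m creep '[[[0.2,-0.1,-2,0,0,0,-1],[0.2,-0.1,-4,0,0,0,-1],[0.2,-0.1,-6,0,0,0,-1],[0.2,-0.1,-7.5,0,0,0,-1],[0.2,-0.1,-8,0,0,0,-1]]]'
python3 -m creep '[[[0,0,0,0,0,0,-1],[0,0,0,0,0,0,-1]]]'
python3 - <<'E'
from h import *
s=arm.observe(); Rn=R.from_rotvec(s["ee_rot"]); print("ball",s["position"]+Rn.apply(b_t),"axis",Rn.apply(d_t))
for n in("wrist","scene"):
    cv2.imwrite(f"pics/{n}6.png",arm.get_image(n)[:,:,::-1])
a=cv2.imread("pics/scene6.png")[190:300,220:340]; b=cv2.imread("pics/wrist6.png")[100:250,260:400]
cv2.imwrite("pics/c6.png",np.hstack([cv2.resize(a,(400,367),interpolation=cv2.INTER_CUBIC),cv2.resize(b,(343,367),interpolation=cv2.INTER_CUBIC)]))
E
```

```text
clock: 8.6
position: [0.5948, -0.1357, 0.1856]
ee_rot: [2.802, 1.02, -0.494]
force: [-0.8, 0.3, -2.7]
width: 0.235
clock: 8.8
position: [0.5956, -0.1363, 0.1874]
ee_rot: [2.802, 1.018, -0.49]
force: [1.0, 0.3, -2.2]
width: 0.234
ball [ 0.5965 -0.1371  0.0928] axis [-0.0021  0.0001  1.    ]
```

View pics/c6.png

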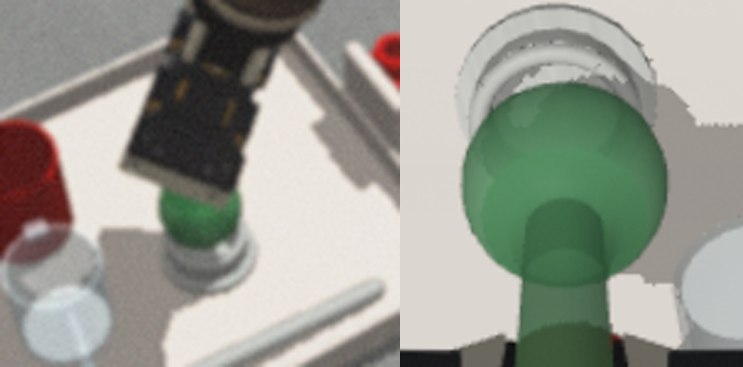

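Run:
```python
from h import *
s=arm.observe(); Rn=R.from_rotvec(s["ee_rot"]); b=s["position"]+Rn.apply(b_t); print(b)
im=cv2.imread("pics/scene6.png").astype(int); B,G,Rr=im[...,0],im[...,1],im[...,2]
m=((G>Rr*1.35)&(G>B*1.15)&(G>35)).astype(np.uint8); m[:190]=0;m[300:]=0;m[:,:220]=0;m[:,340:]=0
ys,xs=np.nonzero(m); print("green x",xs.min(),xs.max(),"y",ys.min(),ys.max())
for y in range(ys.min(),ys.max()+1): r=xs[ys==y]; print(y,r.min(),r.max(),end="; ")
print()
m=arm.camera_model("scene"); f=200/np.tan(np.radians(m["vfov"]/2)); M=np.linalg.inv(m["cam_to_world"])
for p in (b,[.5943,-.1363,.077],[.5943,-.1363,.093]): c=M[:3,:3]@np.array(p)+M[:3,3]; print(p,m["cx"]+f*c[0]/c[2],m["cy"]+f*c[1]/c[2],.032*f/c[2])
T=wrist_T()
print("wrist", wproj(T,b),wproj(T,[.5943,-.1363,.026]),wproj(T,[.5943-.038*.77,-.1363-.038*.64,.026]))
```

```text
[ 0.5965 -0.1372  0.0929]
green x 269 291 y 247 263
247 269 270; 248 269 290; 249 269 290; 250 269 291; 251 269 291; 252 269 291; 253 269 290; 254 269 290; 255 269 290; 256 270 290; 257 270 289; 258 271 289; 259 271 288; 260 272 287; 261 273 285; 262 275 283; 263 279 281; 
[ 0.5965 -0.1372  0.0929] 279.7253920538489 251.5651874064573 12.904633221138392
[0.5943, -0.1363, 0.077] 280.0497109905665 254.52144491126572 12.760150104320202
[0.5943, -0.1363, 0.093] 279.5176420084729 250.77647302260772 12.888442079369163
wrist [327.5816 174.9848] [324.9535 140.7508] [324.847  175.6658]
```

```bash
python3 -m creep '[[[-0.15,0.18,0,0,0,0,-1],[-0.15,0.18,-0.4,0,0,0,-1],[-0.15,0.18,-0.8,0,0,0,-1],[-0.15,0.18,-1,0,0,0,-1],[-0.15,0.18,-1,0,0,0,-1]]]'
python3 -m creep '[[[0,0,-0.1,0,0,0,-1],[0,0,-0.2,0,0,0,-1],[0,0,-0.2,0,0,0,-1]]]'
python3 -m creep '[[[0,0,-0.1,0,0,0,-1],[0,0,-0.2,0,0,0,-1],[0,0,-0.2,0,0,0,-1]]]'
python3 - <<'E'
from h import *
for i in range(1):
    s=arm.observe(); Rn=R.from_rotvec(s["ee_rot"]); print(s["position"]+Rn.apply(b_t),Rn.apply(d_t),s["force"])
E
```

```text
clock: 9.4
position: [0.5932, -0.1345, 0.1758]
ee_rot: [2.802, 1.019, -0.494]
force: [0.2, 0.1, -2.5]
width: 0.235
clock: 9.7
position: [0.5935, -0.1345, 0.1743]
ee_rot: [2.802, 1.019, -0.493]
force: [1.2, 1.0, -1.9]
width: 0.237
clock: 10.0
position: [0.5936, -0.1345, 0.1724]
ee_rot: [2.802, 1.019, -0.492]
force: [-0.1, 0.2, -2.1]
width: 0.234
[ 0.5944 -0.1353  0.0779] [-0.0009 -0.      1.    ] [-0.083   0.1843 -2.066 ]
```

```bash
python3 -m creep '[[[0,0,-0.1,0,0,0,-1],[0,0,-0.1,0,0,0,-1],[0,0,-0.1,0,0,0,-1]]]'
python3 -m creep '[[[0,0,-0.1,0,0,0,-1],[0,0,-0.1,0,0,0,-1],[0,0,-0.1,0,0,0,-1]]]'
```

```text
clock: 10.3
position: [0.5938, -0.1344, 0.1718]
ee_rot: [2.802, 1.019, -0.491]
force: [0.2, -0.2, 3.4]
width: 0.233
clock: 10.6
position: [0.5939, -0.1345, 0.1714]
ee_rot: [2.802, 1.018, -0.491]
force: [-0.3, 1.4, 9.2]
width: 0.235
```

Run:
```python
from h import *
print(arm.observe()["force"])
for n in("wrist","scene"):
    cv2.imwrite(f"pics/{n}7.png",arm.get_image(n)[:,:,::-1])
a=cv2.imread("pics/scene7.png")[190:300,220:340]; b=cv2.imread("pics/wrist7.png")[100:250,260:400]
cv2.imwrite("pics/c7.png",np.hstack([cv2.resize(a,(400,367),interpolation=cv2.INTER_CUBIC),cv2.resize(b,(343,367),interpolation=cv2.INTER_CUBIC)]))
```

```text
[-0.3343  1.3665  9.1793]
```

View pics/c7.png

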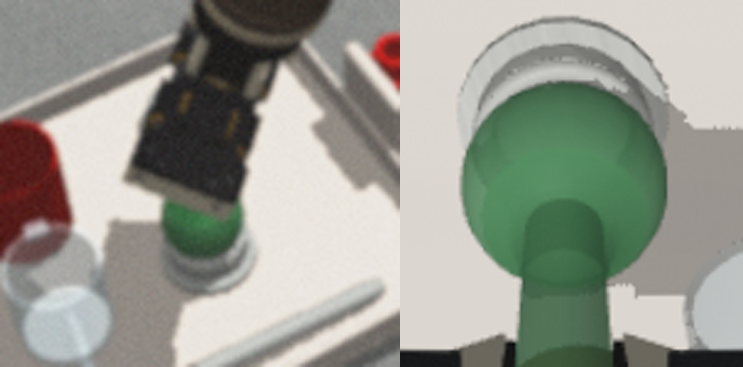

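The ball is in contact with the rim, with about 11 N down, and sits centred on the ring laterally. I'll ease the load and let go gently.

```bash
python3 -m creep '[[[0,0,0.1,0,0,0,-1],[0,0,0.1,0,0,0,-1],[0,0,0.1,0,0,0,-1]]]' 8
python3 -m creep '[[[0,0,0,0,0,0,-0.5],[0,0,0,0,0,0,-0.4],[0,0,0,0,0,0,-0.3],[0,0,0,0,0,0,-0.1],[0,0,0,0,0,0,0.1]]]' 8
python3 -m creep '[[[0,0,0,0,0,0,0.4],[0,0,0,0,0,0,0.6],[0,0,0,0,0,0,0.6],[0,0,0,0,0,0,0.6]]]'
python3 - <<'E'
from h import *
s=arm.observe();print(-R.from_rotvec(s["ee_rot"]).apply([0,0,1]))
for n in("wrist","scene"):
    cv2.imwrite(f"pics/{n}8.png",arm.get_image(n)[:,:,::-1])
a=cv2.imread("pics/scene8.png")[190:300,220:340]; b=cv2.imread("pics/wrist8.png")[100:400,160:500]
cv2.imwrite("pics/c8.png",np.hstack([cv2.resize(a,(400,367),interpolation=cv2.INTER_CUBIC),cv2.resize(b,(400,367),interpolation=cv2.INTER_CUBIC)]))
E
```

```text
clock: 11.0
position: [0.5934, -0.1347, 0.1711]
ee_rot: [2.802, 1.018, -0.493]
force: [0.5, -0.1, -1.0]
width: 0.261
clock: 11.5
position: [0.5934, -0.1344, 0.1714]
ee_rot: [2.802, 1.019, -0.493]
force: [0.0, -0.9, -0.1]
width: 0.479
clock: 11.9
position: [0.5935, -0.1345, 0.1714]
ee_rot: [2.802, 1.019, -0.493]
force: [-0.3, -0.0, -0.3]
width: 0.786
[0.261  0.2201 0.9399]
```

View pics/c8.png

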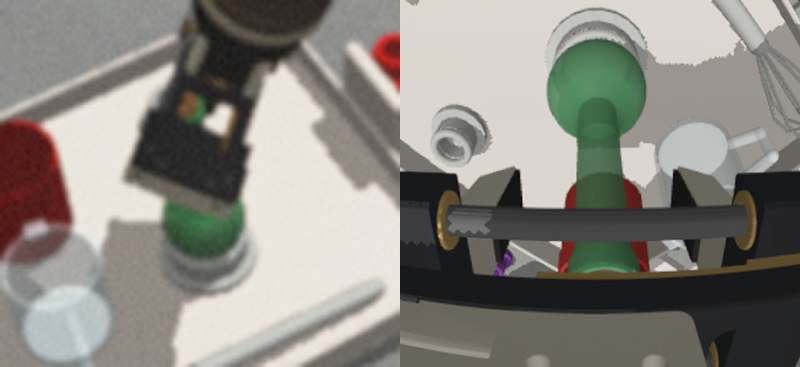

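The cruet stands by itself between the open jaws. Retreating along the tool axis.

```bash
python3 -m creep '[[[0.4,0.3,1.4,0,0,0,0.6],[0.8,0.7,2.8,0,0,0,0.6],[1.3,1.1,4.7,0,0,0,0.6],[1.8,1.5,6.6,0,0,0,0.6],[2.4,2,8.5,0,0,0,0.6]]]'
python3 -m creep '[[[0.8,0.7,2.8,0,0,0,0.6],[1.3,2.1,5.7,0,0,0,0.6],[1.3,6,9,0,0,0,0.6],[1.3,10,9,0,0,0,0.6],[1.3,15,9,0,0,0,0.6]]]'
python3 -m creep '[[[0,4,0,0,0,0,0.6],[0,8,0,0,0,0,0.6],[0,12,0,0,0,0,0.6],[0,15,0,0,0,0,0.6]]]'
python3 - <<'E'
from h import *
print(arm.observe()["joints"])
for n in("top","scene"):
    cv2.imwrite(f"pics/{n}9.png",arm.get_image(n)[:,:,::-1])
a=cv2.imread("pics/scene9.png")[190:300,220:340]; b=cv2.imread("pics/top9.png")[110:260,300:470]
cv2.imwrite("pics/c9.png",np.hstack([cv2.resize(a,(400,367),interpolation=cv2.INTER_CUBIC),cv2.resize(b,(400,367),interpolation=cv2.INTER_CUBIC)]))
E
```

```text
clock: 12.5
position: [0.6175, -0.1145, 0.2572]
ee_rot: [2.802, 1.018, -0.493]
force: [0.4, 0.1, -0.4]
width: 0.796
clock: 13.0
position: [0.6308, 0.0352, 0.348]
ee_rot: [2.804, 1.014, -0.489]
force: [0.2, 0.8, -0.4]
width: 0.797
clock: 13.4
position: [0.63, 0.1886, 0.3461]
ee_rot: [2.802, 1.022, -0.493]
force: [0.4, -0.1, 0.1]
width: 0.799
[-0.5088  0.6602  0.1845  1.0041  0.0066  1.8134 -1.2143]
```

View pics/c9.png

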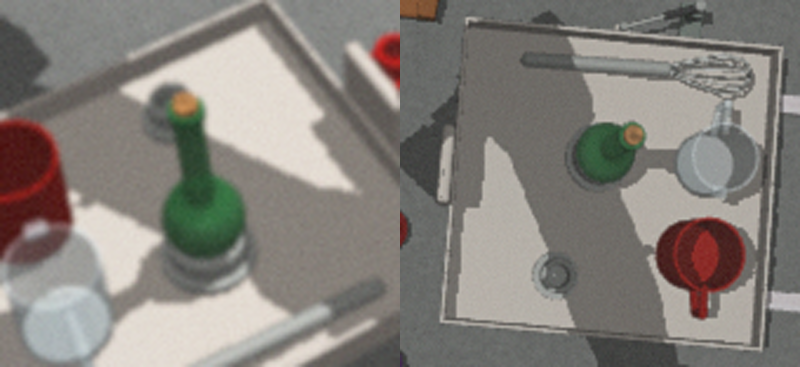

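View pics/top9.png

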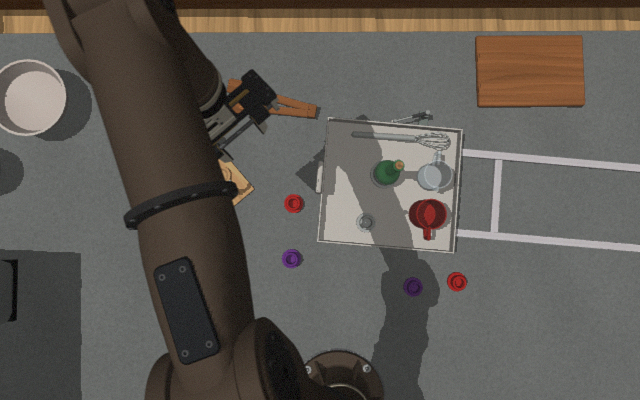

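Run:
```python
from h import *
c=tri(("top",398.9,164.3),("scene",275.2,219.6)); b=tri(("top",386.6,171.6),("scene",280.4,254.9)); print(c,b)
for x in (b[0],np.array([.594,-.1355,.077])):
    v=c[0]-x; print(v,np.degrees(np.arctan2(np.hypot(v[0],v[1]),v[2])))
s=arm.observe()
# tab
print("tab ends", [plane("top",u,v,.105) for u,v in ((320.2,161),(317.5,192.5))])
```

```text
(array([ 0.596 , -0.137 ,  0.2169]), np.float64(0.0001410042470794759)) (array([ 0.595 , -0.135 ,  0.0751]), np.float64(0.0014761827879936568))
[ 0.001  -0.0019  0.1418] 0.8731811687218594
[ 0.002  -0.0015  0.1399] 1.0080396695160603
tab ends [array([0.6206, 0.0362, 0.105 ]), array([0.5422, 0.044 , 0.105 ])]
```

Run:
```python
import cv2
a=cv2.imread("pics/top9.png")[145:205,300:345]; b=cv2.imread("pics/scene9.png")[190:250,310:370]; import numpy as np
cv2.imwrite("pics/c10.png",np.hstack([cv2.resize(a,(375,500),interpolation=cv2.INTER_CUBIC),cv2.resize(b,(420,500),interpolation=cv2.INTER_CUBIC)]))
```

```text
(no output)
```

View pics/c10.png

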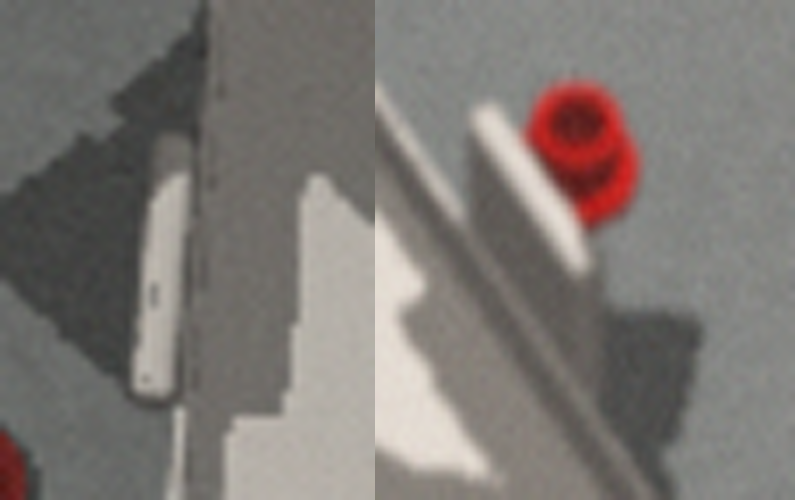

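The cruet stands within about 1° of vertical, with the ball at about (0.595,-0.135,0.075). The tab's top middle is at (0.581,0.040). I'll hold the tab between the fingers and slide the tray in, so the snap at the catch is damped.

Run:
```python
from h import *
delta([.5815,.040,.17],lookRt([0,0,-1],-95.4))
```

```text
flip 0 cm [ -4.8 -15.2 -17.5] deg [  6.  -19.6 -45.3] norm 49.7
flip 1 cm [ -4.8 -15.2 -17.5] deg [ 24.2   7.4 132.5] norm 134.9
```

```bash
python3 -m creep '[[[-1,-2,0,0.9,-3,-7,0.6],[-2,-4,0,1.9,-6,-14,0.6],[-3,-6,0,2.8,-9,-21,0.6],[-4,-8,-1,3.7,-12,-28,0.6],[-4.8,-10,-2,4.6,-15,-35,0.6]]]'
python3 - <<'E'
from h import *
delta([.5815,.040,.17],lookRt([0,0,-1],-95.4));print(arm.observe()["joints"])
E
```

```text
clock: 14.0
position: [0.5821, 0.0836, 0.3266]
ee_rot: [3.109, 0.111, -0.118]
force: [0.9, 1.0, 0.1]
width: 0.8
flip 0 cm [ -0.1  -4.4 -15.7] deg [ 1.4 -4.4 -9.5] norm 10.6
flip 1 cm [ -0.1  -4.4 -15.7] deg [  6.6   2.1 170.4] norm 170.5
[-0.4517  0.3704  0.3053  1.4895 -0.0925  1.3771 -1.6394]
```

```bash
python3 -m creep '[[[0,-2,-3,0.7,-2.2,-5,0.6],[0,-4.4,-7,1.4,-4.4,-9.5,0.6],[0,-4.4,-11,1.4,-4.4,-9.5,0.6],[0,-4.4,-13,1.4,-4.4,-9.5,0.6],[0,-4.4,-13,1.4,-4.4,-9.5,0.6]]]'
python3 - <<'E'
from h import *
delta([.5815,.040,.085],lookRt([0,0,-1],-95.4));print(arm.observe()["joints"])
T=wrist_T();print(wproj(T,[.5815,.04,.105]))
cv2.imwrite("pics/w11.png",arm.get_image("wrist")[:,:,::-1])
E
```

```text
clock: 14.5
position: [0.5803, 0.0406, 0.1937]
ee_rot: [3.136, -0.139, -0.013]
force: [-0.3, 0.1, -0.1]
width: 0.802
flip 0 cm [  0.1  -0.1 -10.9] deg [ 0.1 -0.5 -0.3] norm 0.6
flip 1 cm [  0.1  -0.1 -10.9] deg [  0.8   0.2 179.7] norm 179.7
[-0.3908  0.4219  0.3185  1.7573 -0.1523  0.9955 -1.6735]
[326.6301 213.6669]
```

View pics/w11.png

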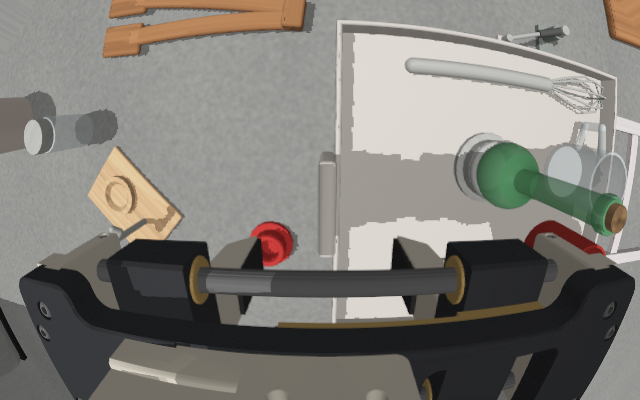

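The tab is centred between the jaws at x≈327. The red look-alike at (270,243) lies below the fingertip height I'll use.

```bash
python3 -m creep '[[[0.1,-0.1,-2,0,0,0,0.2],[0.1,-0.1,-5,0,0,0,0],[0.1,-0.1,-8,0,0,0,0],[0.1,-0.1,-10,0,0,0,-0.1],[0.1,-0.1,-10.7,0,0,0,-0.1]]]'
python3 -m creep '[[[0,0,0,0,0,0,-0.3],[0,0,0,0,0,0,-0.5],[0,0,0,0,0,0,-0.7],[0,0,0,0,0,0,-1],[0,0,0,0,0,0,-1]]]' 6
python3 -m creep '[[[0,0,0,0,0,0,-1],[0,0,0,0,0,0,-1],[0,0,0,0,0,0,-1]]]' 20
```

```text
clock: 15.05
position: [0.5837, 0.0406, 0.0891]
ee_rot: [3.138, -0.137, -0.006]
force: [0.6, 0.2, -0.1]
width: 0.463
clock: 15.55
position: [0.5843, 0.0401, 0.0905]
ee_rot: [3.138, -0.138, -0.002]
force: [-1.7, -1.2, 7.4]
width: 0.151
clock: 15.85
position: [0.5843, 0.0401, 0.0906]
ee_rot: [3.138, -0.139, -0.002]
force: [-0.8, -1.0, 8.7]
width: 0.151
```

The tab is held: width 0.151 is 13.9 mm. Sliding it in slowly.

```bash
python3 -m creep '[[[0,-0.1,0.1,0,0,0,-1],[0,-0.3,0.1,0,0,0,-1],[-0.1,-0.6,0.1,0,0,0,-1],[-0.1,-1,0.1,0,0,0,-1],[-0.1,-1.4,0.1,0,0,0,-1]]]' 25
python3 -m creep '[[[0,-0.4,0,0,0,0,-1],[-0.1,-0.8,0,0,0,0,-1],[-0.1,-1.2,0,0,0,0,-1],[-0.2,-1.6,0,0,0,0,-1],[-0.2,-2,0,0,0,0,-1]]]'
```

```text
clock: 16.35
position: [0.583, 0.0273, 0.0906]
ee_rot: [-3.138, 0.137, 0.004]
force: [2.3, 4.0, 0.1]
width: 0.148
clock: 16.85
position: [0.581, 0.0075, 0.0906]
ee_rot: [-3.138, 0.136, 0.004]
force: [1.9, 6.4, -0.8]
width: 0.152
```

```bash
python3 -m creep '[[[0,-0.4,0,0,0,0,-1],[-0.1,-0.8,0,0,0,0,-1],[-0.1,-1.2,0,0,0,0,-1],[-0.2,-1.6,0,0,0,0,-1],[-0.2,-2,0,0,0,0,-1]]]'
python3 -m creep '[[[0,-0.4,0,0,0,0,-1],[-0.1,-0.8,0,0,0,0,-1],[-0.1,-1.2,0,0,0,0,-1],[-0.2,-1.6,0,0,0,0,-1],[-0.2,-2,0,0,0,0,-1]]]'
python3 -m creep '[[[0,-0.3,0,0,0,0,-1],[-0.1,-0.6,0,0,0,0,-1],[-0.1,-0.9,0,0,0,0,-1],[-0.1,-1.2,0,0,0,0,-1],[-0.1,-1.5,0,0,0,0,-1]]]'
```

```text
clock: 17.35
position: [0.579, -0.0119, 0.0906]
ee_rot: [-3.138, 0.135, 0.004]
force: [1.8, 7.8, 0.6]
width: 0.148
clock: 17.85
position: [0.577, -0.0323, 0.0906]
ee_rot: [-3.138, 0.136, 0.004]
force: [0.6, 6.3, 0.5]
width: 0.148
clock: 18.35
position: [0.5753, -0.0493, 0.0906]
ee_rot: [3.137, -0.138, -0.006]
force: [0.2, 0.8, 4.3]
width: 0.151
```

```bash
python3 -m creep '[[[0,-0.2,0,0,0,0,-1],[0,-0.4,0,0,0,0,-1],[-0.1,-0.6,0,0,0,0,-1],[-0.1,-0.8,0,0,0,0,-1],[-0.1,-1,0,0,0,0,-1]]]'
python3 -m creep '[[[0,-0.2,0,0,0,0,-1],[0,-0.4,0,0,0,0,-1],[-0.1,-0.6,0,0,0,0,-1],[-0.1,-0.8,0,0,0,0,-1],[-0.1,-1,0,0,0,0,-1]]]'
python3 -m creep '[[[0,-0.2,0,0,0,0,-1],[0,-0.4,0,0,0,0,-1],[-0.1,-0.6,0,0,0,0,-1],[-0.1,-0.8,0,0,0,0,-1],[-0.1,-0.9,0,0,0,0,-1]]]'
```

```text
clock: 18.85
position: [0.5743, -0.0593, 0.0906]
ee_rot: [3.137, -0.139, -0.006]
force: [-0.2, -1.8, 5.9]
width: 0.149
clock: 19.35
position: [0.5733, -0.0693, 0.0905]
ee_rot: [3.137, -0.139, -0.006]
force: [-2.0, -2.9, 8.0]
width: 0.151
clock: 19.85
position: [0.5724, -0.0784, 0.0905]
ee_rot: [3.137, -0.139, -0.005]
force: [-0.8, -4.0, 5.8]
width: 0.151
```

```bash
python3 -m creep '[[[0,-0.1,0,0,0,0,-1],[0,-0.2,0,0,0,0,-1],[0,-0.2,0,0,0,0,-1],[0,-0.2,0,0,0,0,-1]]]'
python3 - <<'E'
from h import *
for n in("wrist","scene"):
    cv2.imwrite(f"pics/{n}12.png",arm.get_image(n)[:,:,::-1])
E
```

```text
clock: 20.25
position: [0.5723, -0.0793, 0.0906]
ee_rot: [3.138, -0.137, -0.006]
force: [-0.8, -1.1, 7.5]
width: 0.151
```

View pics/wrist12.png

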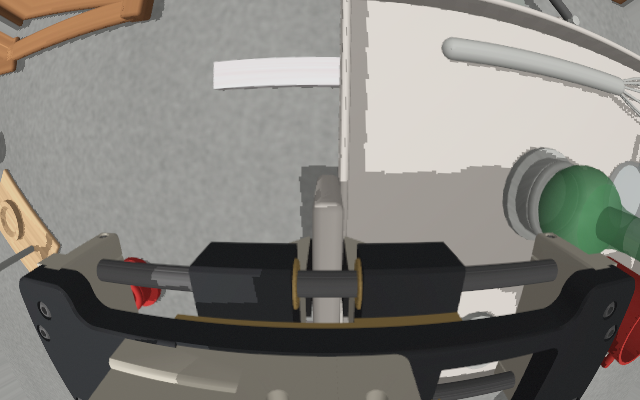

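Travel is 0.120 m and it has stopped at the hard stop. The wrist view shows the cruet seated at (575,205). I'll open gently and rise straight up.

```bash
python3 -m creep '[[[0,-0.1,0,0,0,0,-1],[0,-0.1,0,0,0,0,-1],[0,-0.1,0,0,0,0,-0.6],[0,-0.1,0,0,0,0,-0.4],[0,-0.1,0,0,0,0,-0.2]]]' 10
python3 -m creep '[[[0,0,0,0,0,0,-0.1],[0,0,0,0,0,0,-0.1],[0,0,1,0,0,0,-0.1],[0,0,3,0,0,0,-0.1],[0,0,6,0,0,0,-0.1]]]'
python3 -m creep '[[[0,2,4,0,0,0,-0.1],[0,5,8,0,0,0,-0.1],[0,10,12,0,0,0,-0.1],[0,15,12,0,0,0,-0.1],[0,20,12,0,0,0,-0.1]]]'
python3 -m creep '[[[0,4,0,0,0,0,-0.1],[0,6,0,0,0,0,-0.1],[0,6,0,0,0,0,-0.1]]]'
python3 - <<'E'
from h import *
for n in("top","scene"):
    cv2.imwrite(f"pics/{n}13.png",arm.get_image(n)[:,:,::-1])
E
```

```text
clock: 20.85
position: [0.5721, -0.0801, 0.0899]
ee_rot: [3.138, -0.137, -0.007]
force: [1.0, 0.4, -0.3]
width: 0.324
clock: 21.35
position: [0.5715, -0.0804, 0.1504]
ee_rot: [3.138, -0.138, -0.009]
force: [-0.2, -0.3, -0.4]
width: 0.45
clock: 21.85
position: [0.5732, 0.1093, 0.2731]
ee_rot: [-3.138, 0.14, -0.001]
force: [0.6, 0.1, -0.7]
width: 0.452
clock: 22.15
position: [0.5717, 0.1726, 0.2705]
ee_rot: [-3.138, 0.128, 0.006]
force: [0.6, 0.8, -0.8]
width: 0.449
```

View pics/scene13.png

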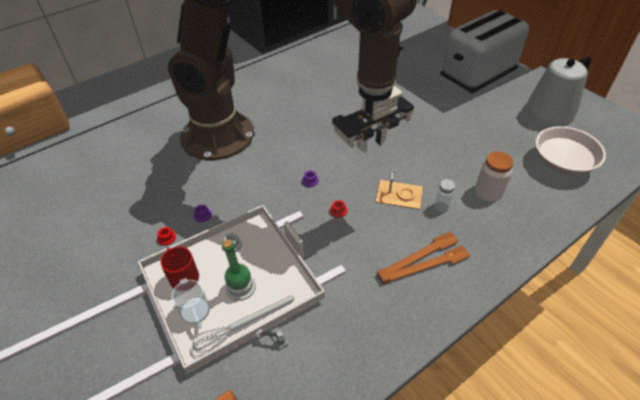

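View pics/top13.png

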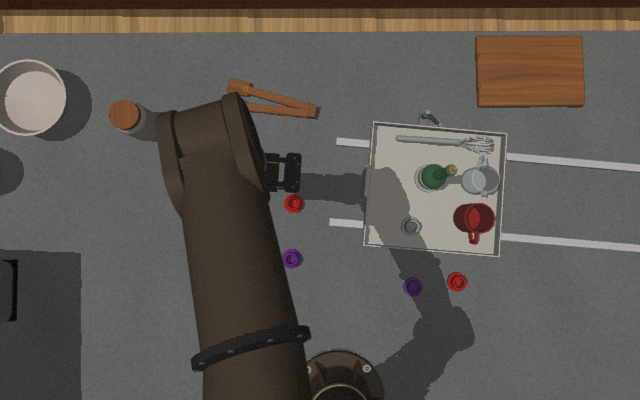

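Run:
```python
from h import *
a=cv2.imread("pics/scene13.png")[225:310,205:285]; b=cv2.imread("pics/top13.png")[110:260,355:515]
cv2.imwrite("pics/c13.png",np.hstack([cv2.resize(a,None,fx=4.5,fy=4.5,interpolation=cv2.INTER_CUBIC),cv2.resize(b,(408,382),interpolation=cv2.INTER_CUBIC)]))
```

```text
(no output)
```

View pics/c13.png

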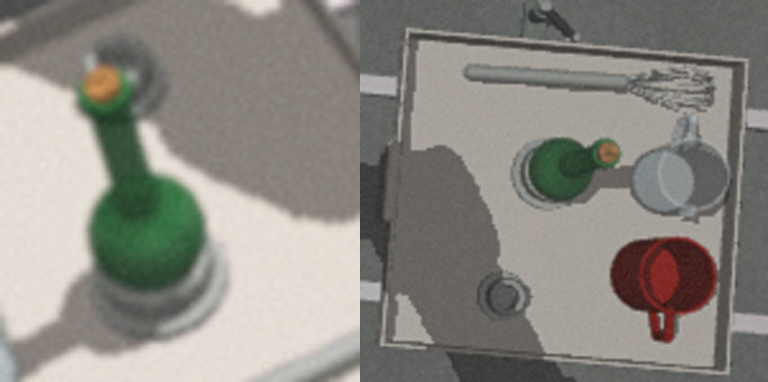

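Run:
```python
from h import *
cams={n:arm.camera_model(n) for n in("top","scene")}
def proj(n,p):
    m=cams[n]; f=200/np.tan(np.radians(m["vfov"]/2)); M=np.linalg.inv(m["cam_to_world"]); c=M[:3,:3]@np.array(p)+M[:3,3]; return np.array([m["cx"]+f*c[0]/c[2],m["cy"]+f*c[1]/c[2]])
def fit(pts):
    A=np.c_[2*pts,np.ones(len(pts))]; x=np.linalg.lstsq(A,(pts**2).sum(1),rcond=None)[0]; r=np.sqrt(x[2]+x[0]**2+x[1]**2); return x[:2],r,np.std(np.hypot(*(pts-x[:2]).T)-r)
mv=-.120*np.array([.094,.9956])
exp=np.array([.5942,-.136])+mv; print("expected ring",exp)
def foot(n,path,angs,c0):
    g=cv2.GaussianBlur(cv2.cvtColor(cv2.imread(path),cv2.COLOR_BGR2GRAY).astype(np.float32),(0,0),.7)
    c=c0.copy()
    for _ in range(4):
        out=[]
        for k in angs:
            rs=np.linspace(.034,.044,60); q=np.array([proj(n,[c[0]+r*np.cos(k),c[1]+r*np.sin(k),.027]) for r in rs]).astype(np.float32)
            v=cv2.remap(g,q[:,0].reshape(1,-1),q[:,1].reshape(1,-1),cv2.INTER_CUBIC)[0]; gr=np.gradient(v); i=gr.argmax()
            if gr[i]>1 and 2<i<57: out.append([c[0]+rs[i]*np.cos(k),c[1]+rs[i]*np.sin(k)])
        e=np.array(out); c,r,sd=fit(e); k=np.abs(np.hypot(*(e-c).T)-r)<2*sd; c,r,sd=fit(e[k])
    print(n,"foot",c,r,sd,len(e))
# visible arcs: scene sees the near (+x,-y..) side; top sees the side towards the image centre (+y)
foot("scene","pics/scene13.png",np.radians(np.arange(-110,60,3)),exp)
foot("top","pics/top13.png",np.radians(np.arange(30,190,3)),exp)
def green(n,path,box):
    im=cv2.imread(path).astype(int); B,G,Rr=im[...,0],im[...,1],im[...,2]; m=((G>Rr*1.35)&(G>B*1.15)&(G>35)).astype(np.uint8); z=np.zeros_like(m); x0,x1,y0,y1=box; z[y0:y1,x0:x1]=m[y0:y1,x0:x1]
    M=(cv2.resize(z*255,None,fx=4,fy=4,interpolation=cv2.INTER_LINEAR)>127).astype(np.uint8); dt=cv2.distanceTransform(M,cv2.DIST_L2,5); r=dt.max(); ys,xs=np.nonzero(dt>r-1); return (xs.mean()+.5)/4-.5,(ys.mean()+.5)/4-.5,r/4
s=green("scene","pics/scene13.png",(205,285,225,310)); t=green("top","pics/top13.png",(400,470,150,210)); print(s,t)
b=tri(("scene",)+s[:2],("top",)+t[:2]); c=tri(("scene",205+101/4.5-.5,225+84/4.5-.5),("top",355+(608-360)/2.55-.5,110+153/2.547-.5)); print(b,c)
v=c[0]-b[0];print(v,np.degrees(np.arctan2(np.hypot(v[0],v[1]),v[2])))
```

```text
expected ring [ 0.5829 -0.2555]
scene foot [ 0.5793 -0.255 ] 0.04215656414657493 0.0006042658126554622 40
top foot [ 0.5823 -0.2537] 0.038736596647627665 0.000521125484383022 44
(np.float64(237.1), np.float64(275.85), np.float32(11.484497)) (np.float64(432.0625), np.float64(175.84375), np.float32(10.238374))
(array([ 0.5823, -0.2526,  0.0758]), np.float64(0.0026987504907901565)) (array([ 0.5831, -0.2566,  0.2126]), np.float64(0.0006013421388519342))
[ 0.0008 -0.004   0.1368] 1.7211640100238406
```

Run:
```python
from h import *
new=[plane("top",355+(x-360)/2.55-.4,110+y/2.547-.4,.055) for x,y in ((409,30),(748,61),(727,373),(382,345))]
old=np.array([[.7419,.0126],[.7087,-.34],[.3859,-.3071],[.4185,.0458]])
for n,o in zip(new,old): print((o-n[:2])@np.array([.094,.9956]))
s=arm.observe(); print(np.abs(s["dq"]).max(),s["force"],s["clock"])
arm.sign_off()
```

```text
0.12018601715679454
0.12023732254929899
0.11959719816315247
0.11935179552217073
0.026002659678819276 [ 0.3927 -0.5771 -0.7329] 22.25
the job is handed in; nothing more can be done
```

The cruet is standing upright in the larger steel ring and the tray is fully home. I handed the job in at about 22 s of the 53 s allowed; no verdict is reported.

**What I did**
- I gripped the cruet by its neck at a 20° tool tilt, because a 40° approach ran joint 6 close to its limit. I then lifted it out of the rest and turned it upright.
- I lowered it into the ring until about 11 N was felt, eased the load off, let go and backed away.
- I then held the tray's grip tab between the fingers and slid the tray home slowly, so the catch could not snap it in. The tab is now released and the arm is clear.

**Last checks**
- **Tray travel:** 0.119 to 0.120 m from its four corners in the top picture, matching the 0.120 m the tool moved before the hard stop.
- **Cruet:** about 2° from vertical. The ball's centre is about 1 mm from the ring's foot centre in the top view and about 20 mm above the rim.
- **Other things:** mug, measuring cup, whisk and small ring are all standing or lying on the tray. The tongs and look-alikes look unmoved, and so does the pepper jar (hidden by the arm in the top view).

**Disagreement:** fitting the ring's foot in the scene picture put its centre about 3 mm off the top-view value. That fit also gave a radius of 42 mm instead of 38 mm, probably because of shadow, so I trusted the top view. The ring's own tilt was only judged by eye.

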